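# Prove the hub press's limit switch and load its keyed drift

### The job

Get the hub press ready for use: switch it on by throwing the toggle lever on the control box fully over, then prove the limit switch by pushing its roller arm sideways, away from the stop pin and the stop plate that stands up on one side of the switch, about 40 degrees over until it trips (not to the end of its travel), hold it there for a moment and let it spring back upright. Then press the button on the control box fully down to reset it, and seat the drift that has a key fully home in the nest, key in the keyway, and leave it standing there. Leave the other things on the bench where they are.

Things in the scene. Friction and masses are not known exactly. Their poses are not given: they have to be found in the camera images.
- control_box: Grey control box fixed to the bench, 100 (x) x 150 (y) x 60 mm high. Origin: centre of its underside; z up; its front is -x (faces the robot at yaw 0). On its top stand the toggle lever at y +42 mm, on a block 70 x 50 x 25 mm, and the push button at y -42 mm. Place and yaw vary.
- power_lever (a joint): Toggle lever (rad). 0 = off: leans 0.5 rad from upright to the box's -x; 1.0 = on: leans 0.5 rad to its +x; on counts above 0.8. Stays where left by friction (about 1 N at the ball). Turns about the box's y axis at x 0, y +42, z +82 mm in the box's frame; 60 mm from pivot to ball centre, rod 10 mm thick.
- power_lever_tip (a point): Centre of the toggle lever's black 26 mm ball (about 135 mm above the bench at either end of its travel, 142 mm when upright).
- reset_button (a joint): Push button on the control box, travel in m: 0 = up, 0.006 = fully down; it takes 1.5 N to start and 5 N fully down, springs back; pressed counts above 0.004.
- reset_button_top (a point): Centre of the top face of the grey push button, 28 mm in diameter, 82 mm above the bench when up; its black collar is 44 mm in diameter and 12 mm high.
- limit_switch: Roller-lever limit switch fixed on a 90 x 100 mm steel foot; body 42 x 40 mm, 118 mm high without the arm. Origin: on the bench under the body's centre; z up; front is -x (faces the robot at yaw 0). On its +y side a steel stop plate stands up to 145 mm (x +2 to +20, y +18 to +23 mm), and a 6 mm stop pin, 114 mm up, reaches 36 mm in front: the arm cannot swing to +y. Place and yaw vary.
- switch_arm (a joint): Swing of the upright steel roller arm (11 mm wide, 28 to 34 mm in front of the switch's origin, on a shaft 100 mm up). 0 = upright at rest; grows (rad) as the roller is pushed to the switch's own -y; trips above 0.5; must not go past 1.0 (hard end 1.2). Springs back by itself. Force at the roller: about 1 N to start, 5 N at 0.7 rad.
- roller (a point): Centre of the black roller on the arm's top end, 22 mm in diameter, 12 mm wide along the switch's x; 55 mm from the shaft; at rest 155 mm above the bench and 41 mm in front (-x) of the switch's origin. At swing q it lies 55 sin q mm to the switch's -y and 100 + 55 cos q mm above the bench.
- nest: Steel nest fixed to the bench: plate 100 x 100 x 10 mm with an aluminium ring 14 mm high (top 24 mm above the bench, 80 mm across) round a pocket 49 mm across, floor 10 mm above the bench. A keyway 16 mm wide is cut right through the ring towards the nest's own -x. Origin: on the pocket's axis at the plate's underside; z up. Place and yaw vary.
- drift: Keyed steel drift, loose, about 0.2 kg, standing. Foot disc 44 mm across, 16 mm high, chamfered below; round stem 22 mm across up to 62 mm. One key, 10 mm wide, sticks out of the disc to 31 mm from the axis along the drift's own +x, 4 to 16 mm above the underside. Origin: centre of the underside. Seated, underside 10 mm above the bench, +x along the nest's -x.
- plain_drift: Bystander: a loose steel drift of the same size with no key (round foot disc).
- bearing: Bystander: bearing ring, 32 mm across, 8 mm high.
- sprocket: Bystander: dark stepped sprocket stack, 70 mm across, 18 mm high.
- oil: Bystander: white oil bottle, 44 mm across, 110 mm high, standing.
- wrench: Bystander: wrench lying, 180 mm long.
- screwdriver: Bystander: screwdriver lying, 200 mm long.
There are look-alikes about, which are no part of the job. What is shaped like the drift but green is not meant.

How it is judged:
On the way, in this order (a step that is already met when the one before it is completed fails the run):
1. the toggle lever is thrown over to on (value of joint power_lever above 0.8 rad), for 0.2 s.
2. the roller arm is pushed over until it trips and held there a moment (value of joint power_lever above 0.8 rad and value of joint switch_arm above 0.5 rad), for 0.3 s.
3. with the roller arm back upright, the reset button is pressed fully down (value of joint power_lever above 0.8 rad and value of joint switch_arm below 0.12 rad and value of joint reset_button above 0.004 m), for 0.05 s.
4. the keyed drift is fully home in the nest, its key in the keyway (z of drift in the frame of nest below 0.0125 m and horizontal distance between drift and nest below 0.004 m and angle between the x axis of drift and the x axis of nest, either way round below 0.2 rad and angle between drift's own z axis and vertical below 0.06 rad), for 0.2 s.
At the end, for the whole second after the job is handed in: The toggle lever is on (above 0.8 rad), the roller arm is back upright (under 0.12 rad), the button is up (under 2 mm), and the keyed drift stands upright and released, at rest in the nest: underside within 2.5 mm of the pocket floor, within 4 mm of the pocket's axis, key in the keyway (all of step 4 and value of joint power_lever above 0.8 rad and value of joint switch_arm below 0.12 rad and value of joint reset_button below 0.002 m and linear speed of drift below 0.02 m/s and contact force between drift and the fingers below 0.1 N); the robot touches nothing.
It fails at once if the roller arm is driven on past 1.0 rad towards its end stop (value of joint switch_arm above 1 rad).
It fails at once if one of the other things on the bench is moved more than 40 mm (distance of any of plain_drift, bearing, sprocket, oil, wrench, screwdriver from where it was at the start of the episode above 0.04 m).
It also fails if it takes over 72 s, if anything falls off the work surface, if the arm or the gripper's body presses on something with over 40 N, if the wrist force passes 120 N, or if a joint passes its speed limit or range.

### The arm

A 7-joint arm with a two-finger parallel gripper is mounted at the origin on the work surface. World frame = base frame: x ahead of the robot, y to its left, z up, the work surface at z = 0. Lengths are in m, angles in rad, forces in N, time in s.
With the tool pointing down it reaches from about 0.35 to 0.9 m from the base axis. Payload 7.2 kg.
Tool frame: the origin (TCP) lies where the fingers leave the gripper's body, on its centre line; the fingertips stand ctrl.tcp_to_tips ahead of it and the grasp point (between the pads) lies 54 mm ahead of it (ctrl.tcp_to_tips is the distance from the TCP to the fingertips, in m); z points along the fingers, y is the line along which they close (so a half turn about z gives the same grasp; the last joint's range is limited). The gripper opens to 85 mm and grips with 20 to 120 N. Pads are 22 mm wide; open, the fingers measure 114 mm over their backs; the gripper's body (76 mm by 85 mm) begins 54 mm behind the grasp point. The pads swing forward as they close: fully open they stand 13 mm farther back than shut.
Start: joints at [1.033, 0.411, -0.013, 1.596, 0.006, 1.134, -0.082], TCP at [0.283, -0.557, 0.304] pointing down, gripper open.
Joint ranges: [-2.95, 2.95], [-0.29, 1.99], [-1.47, 1.44], [0.14, 2.54], [-1.03, 4.17], [0.13, 1.85], [-2.86, 2.86]. Speed limits (rad/s): [2.39, 2.39, 3.01, 3.01, 3.14, 3.14, 3.14].

### API

Orientations are given as a 3x3 rotation matrix whose columns are the frame's x, y, z axes.
In Python, from cell import ctrl gives the robot as it stands.
- The arm moves only by the shell command python3 -m pendant 'ROWS' [OPENING] [FORCE]. ROWS is JSON, a list of rows, each an object with "delta_pos": the shift along the tool's x, y, z scaled (see below), a list of three; "dr": the turn, a rotation vector about the tool's x, y, z scaled (see below), a list of three. A call has 1 to 8 rows; each row shifts and turns the commanded pose from where the row before left it, along the tool's axes as they then stand; what a row does not reach is not made up. The controller multiplies each number of a shift by 12 cm and each number of a turn by 2 rad. A row lasts 1/8 s, in which the tool goes at most 62.5 mm and 10.7 degrees, less where a joint would pass 70% of its speed; a pose out of reach is approached as far as the arm can. A call with a number of a shift or a turn outside -1 to 1 is refused whole. A call with a gripper value outside its range is refused whole. OPENING is the closure in counts, from 0 (fully open) to 255 (shut), set as the call begins (- or left out, the last holds). The fingers move at their own pace and stop on an object; FORCE is the grip in N (left out, the last holds). Time passes only in rows, so rows that do not move let the fingers close. It gives the time, the measured TCP pose, the force, the opening and the grip force at its end, in the units of the state.
- ctrl.sense(): the state, without advancing time (a new reading comes with each control period).
- ctrl.capture(name): name is "side" or "top"; returns a dict with "img" (384x512x3 uint8, red, green, blue), "range_z" (384x512 float32, m along the optical axis (not along the pixel's ray), 0 where there is no reading), "mtx" (3x3 intrinsics, pixels), "position" and "attitude" of the camera in the world. Camera axes: x right, y up, looking along -z (the intrinsics and any distortion apply to the point x, -y, -z); pixel columns grow to the right and rows downward; lengths in m; the calibration is good to about 2 mm. A picture is of the moment at which its call begins.
- ctrl.job_done(): hands the job in; it is judged then, once.
The state is a dict: "time": time; "joints": joint angles; "qd": joint speeds; "joint_torque": joint torques, N m; "eef_pos": TCP position; "tcp_rot": TCP orientation; "wrist_force": force on the tool from outside, world axes, zero at the start; "moment": the same for the moment, N m; "opening": finger opening in m; "gripper_force": force on a finger pad.
Only numpy, scipy, OpenCV 4.12 (cv2) and the standard library are available. Lean on these libraries where they do the work, as an engineer would, in place of code of your own. Each camera call takes 0.05 s, during which the arm holds its last target. There are 200 camera calls.

## Working session

There is one attempt and no reset: what is moved stays moved. The work goes in short steps, Python scripts to look and compute and a shell command to move; the robot and the scene stay as the last step left them, time stands still between calls to the robot, and variables do not carry over. Pictures are saved under pics/ and viewed, at most 10 in all, crops included, and the job is handed in when it is done.

```bash
mkdir -p pics; ls; cat > h.py <<'E'
import numpy as np, cv2
from cell import ctrl
def cloud(c):
    K=c["mtx"];z=c["range_z"];v,u=np.mgrid[:z.shape[0],:z.shape[1]]
    P=np.stack([(u-K[0,2])/K[0,0]*z,-(v-K[1,2])/K[1,1]*z,-z],-1)
    return P@np.array(c["attitude"]).T+np.array(c["position"])
def save(n,im): cv2.imwrite("pics/"+n,im[...,::-1])
E
python3 - <<'E'
from h import *
for n in("top","side"):
    c=ctrl.capture(n); np.savez(n,**c); save(n+".png",cv2.resize(c["img"],(800,600)))
    print(n,c["position"],c["attitude"],c["mtx"], [k for k in c])
s=ctrl.sense();print(s,ctrl.tcp_to_tips)
E
```

```text
pics
top [ 0.38475327 -0.01031877  1.13648717] [[ 0.02855554  0.99380656 -0.10739225]
 [-0.99949225  0.02686809 -0.01712748]
 [-0.01413598  0.10782681  0.99406919]] [[453.68542903   0.         260.59540253]
 [  0.         453.68542903 190.67583957]
 [  0.           0.           1.        ]] ['img', 'range_z', 'mtx', 'position', 'attitude']
side [0.03622753 0.77829048 0.85837246] [[-0.85110705  0.33218325 -0.40653546]
 [-0.52495647 -0.5475249   0.65164192]
 [-0.00612376  0.76803045  0.64038405]] [[390.47890604   0.         257.44839371]
 [  0.         390.47890604 194.24751107]
 [  0.           0.           1.        ]] ['img', 'range_z', 'mtx', 'position', 'attitude']
{'time': 0.1, 'joints': array([ 1.03280699,  0.41184167, -0.01269388,  1.59691619,  0.00559974,
        1.13433012, -0.08221157]), 'qd': array([-0.0003711 , -0.00188768, -0.00076767, -0.00014386, -0.00072096,
       -0.00074745,  0.00045189]), 'joint_torque': array([ 4.03600032e-03, -6.01822686e+01,  6.84604906e-01, -3.00085330e+01,
        1.40059306e-02,  6.40023092e-03, -1.79469657e-05]), 'eef_pos': array([ 0.28275253, -0.55701524,  0.30314172]), 'tcp_rot': array([[ 8.91665588e-01,  4.52694053e-01, -7.57025460e-04],
       [ 4.52694673e-01, -8.91664722e-01,  1.24812747e-03],
       [-1.09993012e-04, -1.45561371e-03, -9.99998935e-01]]), 'wrist_force': array([ 0.16589347, -0.24632851,  0.11428327]), 'moment': array([-0.00989635,  0.00434526, -0.03708363]), 'gripper_force': 0.0, 'opening': 0.08528710110266056} 0.0726
```

View pics/top.png

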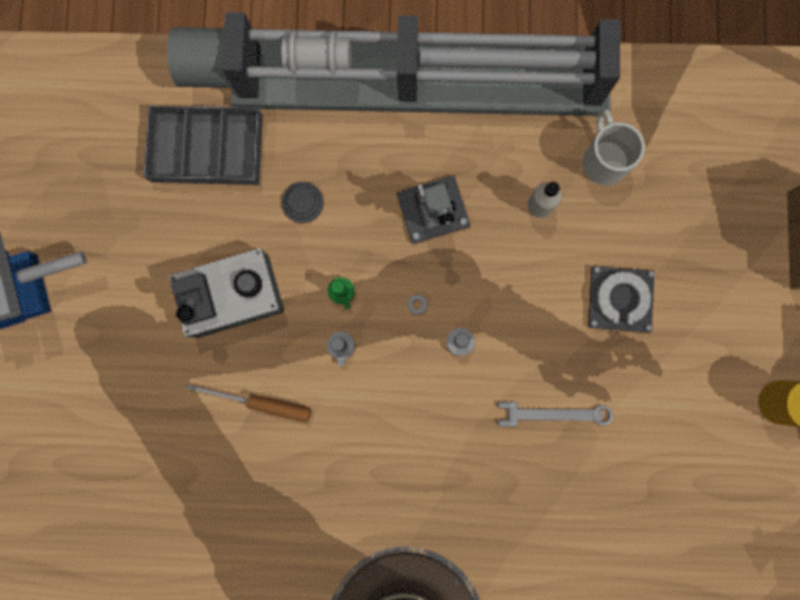

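View pics/side.png

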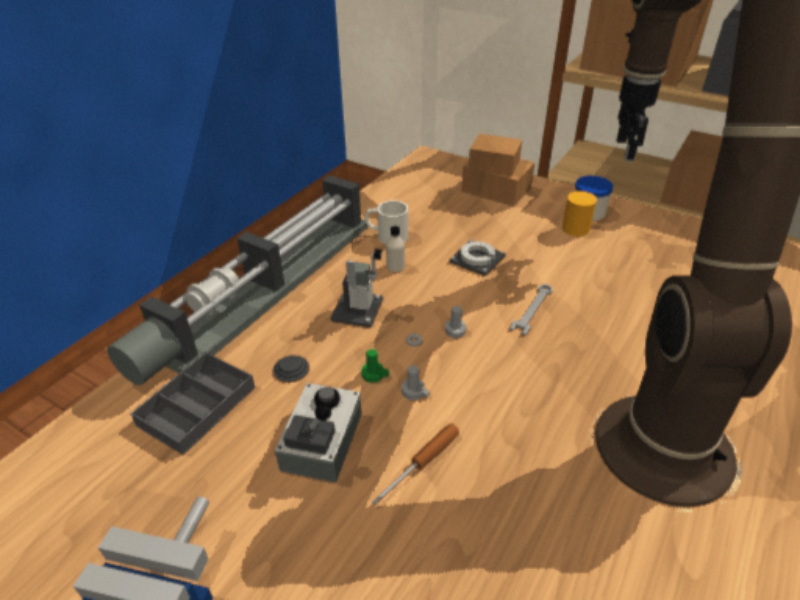

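The top view shows the box at (227,292) with the lever ball at (185,312) and the button at (247,282). The switch is at (435,208), the nest at (622,298) with its keyway pointing down, and the oil bottle at (545,198). There are three drift-shaped things: green at (341,290), which is excluded; grey with a tab pointing down at (340,346), which fits the key; and grey and round at (460,342), which is the plain one. I'll confirm with a crop and measure.

```bash
python3 - <<'E'
from h import *
D={n:dict(np.load(n+".npz")) for n in("top","side")}
C={n:cloud(D[n]) for n in D}
im=D["top"]["img"]; P=C["top"]
a=cv2.resize(im[170:245,190:320],(780,450),interpolation=cv2.INTER_CUBIC); save("c1.png",a)
def roi(x0,x1,y0,y1,z0,z1,n="top"):
    Q=C[n];return (Q[...,0]>x0)&(Q[...,0]<x1)&(Q[...,1]>y0)&(Q[...,1]<y1)&(Q[...,2]>z0)&(Q[...,2]<z1)
def show(n,m):
    for k in("top","side"):
        M=roi(*m,k);Q=C[k][M]
        if len(Q): 
            g=cv2.minAreaRect(Q[:,:2].astype(np.float32)*1000)
            print(n,k,len(Q),"mean",Q.mean(0).round(4),"rect",np.round(g[0],1),np.round(g[1],1),round(g[2],1),"z",Q[:,2].max().round(4))
def at(u,v):u=int(u*.64);v=int(v*.64);return P[v,u].round(3)
for n,u,v in [("ball",185,312),("btn",247,282),("sw",435,208),("nest",622,298),("dr",340,346),("pl",460,342),("oil",552,188),("floor",400,480),("green",341,288)]: print(n,at(u,v))
b=at(227,292);x,y=b[:2]
show("boxtop",(x-.11,x+.11,y-.13,y+.13,.05,.064))
show("block",(x-.11,x+.11,y-.13,y+.13,.078,.095))
show("ball",(x-.11,x+.11,y-.13,y+.13,.118,.16))
show("btn",(x-.11,x+.11,y-.13,y+.0,.076,.09))
x,y=at(435,208)[:2]
show("swfoot",(x-.1,x+.1,y-.1,y+.1,.004,.03))
show("swbody",(x-.1,x+.1,y-.1,y+.1,.107,.125))
show("swplate",(x-.1,x+.1,y-.1,y+.1,.135,.18))
for p in [(340,346),(460,342)]:
    x,y=at(*p)[:2]
    show("stem",(x-.05,x+.05,y-.05,y+.05,.056,.07)); show("foot",(x-.05,x+.05,y-.05,y+.05,.008,.024))
x,y=at(622,298)[:2]
show("plate",(x-.08,x+.08,y-.08,y+.08,.006,.014)); show("ring",(x-.08,x+.08,y-.08,y+.08,.018,.03))
E
```

```text
ball [0.465 0.32  0.147]
btn [0.518 0.251 0.079]
sw [ 0.629 -0.029  0.117]
nest [ 0.517 -0.333  0.009]
dr [0.426 0.11  0.06 ]
pl [ 0.438 -0.072  0.065]
oil [ 0.666 -0.201  0.109]
floor [ 0.22   0.012 -0.002]
green [0.514 0.11  0.063]
boxtop top 1576 mean [0.5052 0.2772 0.0594] rect [503.7 291.8] [ 99.1 149.2] 18.5 z 0.064
boxtop side 975 mean [0.4954 0.2962 0.0589] rect [504.  294.3] [100.1 152.4] 18.5 z 0.064
block top 603 mean [0.4984 0.3163 0.0847] rect [501.7 298.3] [ 70.6 122.7] 18.6 z 0.0949
block side 510 mean [0.4916 0.3275 0.0848] rect [501.5 300.7] [ 69.6 122.4] 17.5 z 0.0949
ball top 113 mean [0.4629 0.3213 0.1425] rect [463.1 323. ] [22.6 25. ] 5.3 z 0.1499
ball side 92 mean [0.4607 0.3292 0.1406] rect [461.1 327.6] [23.2 19.3] 56.9 z 0.1496
btn top 109 mean [0.5165 0.2522 0.0811] rect [516.5 250.8] [26.3 28.2] 0.9 z 0.0851
btn side 74 mean [0.5155 0.2564 0.0811] rect [516.7 256.1] [26.7 28.2] 15.1 z 0.0849
swfoot top 1031 mean [ 0.6398 -0.0285  0.0093] rect [629.7 -30. ] [198.7 197.9] 89.3 z 0.0294
swfoot side 397 mean [ 0.6408 -0.0118  0.0111] rect [628.4 -49.1] [185.  
[... 752 characters left out ...]
99 -0.0755  0.062 ] rect [440.5 -75. ] [19.2 19.2] 1.6 z 0.0671
stem side 33 mean [ 0.4389 -0.071   0.0611] rect [439.8 -72.8] [19.4 19.6] 42.7 z 0.0652
foot top 174 mean [ 0.4395 -0.0747  0.0163] rect [447.8 -62. ] [74.3 42.6] 60.8 z 0.0212
foot side 95 mean [ 0.4367 -0.0668  0.0155] rect [437.7 -71.6] [42.5 40.2] 31.6 z 0.0227
plate top 979 mean [ 0.514  -0.3289  0.0105] rect [ 514.8 -338.9] [137.5 156.2] 88.7 z 0.014
plate side 234 mean [ 0.5077 -0.3171  0.0101] rect [ 513.1 -339.4] [127.8 101.7] 84.8 z 0.0139
ring top 536 mean [ 0.5172 -0.3311  0.0244] rect [ 512.8 -332.3] [83.6 89.4] 89.8 z 0.0297
ring side 171 mean [ 0.5155 -0.3269  0.0234] rect [ 515.4 -329.1] [78.  86.2] 27.5 z 0.029
```

View pics/c1.png

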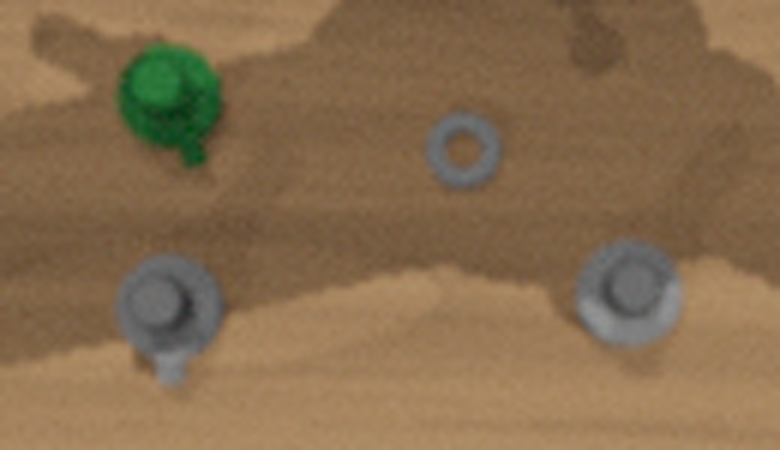

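The crop shows the grey drift with its key at (168,305), key pointing down to (170,370). The green one at (165,95) is excluded, and the plain grey one is at (628,292). So the drift is at about (0.428, 0.114). Next I'll refine the switch, nest and key.

```bash
cat > m.py <<'E'
from h import *
def sel(Q,c,r,z0,z1): return (np.hypot(Q[...,0]-c[0],Q[...,1]-c[1])<r)&(Q[...,2]>z0)&(Q[...,2]<z1)
def rect(p):
    g=cv2.minAreaRect((p[:,:2]*1000).astype(np.float32));return np.round(g[0],1),np.round(g[1],1),round(g[2],1)
def circ(p):
    A=np.c_[2*p,np.ones(len(p))];s=np.linalg.lstsq(A,(p**2).sum(1),rcond=None)[0];return s[:2],np.sqrt(s[2]+s[0]**2+s[1]**2)
E
python3 - <<'E'
from m import *
for n in("top","side"):
    d=dict(np.load(n+".npz"));Q=cloud(d);im=d["img"].astype(int);g=im.sum(2)/3;sat=im.max(2)-im.min(2)
    print("==",n)
    M=sel(Q,(.635,-.03),.075,.003,.022)&(sat<25); print("foot",M.sum(),rect(Q[M]))
    M=sel(Q,(.635,-.03),.06,.140,.175);p=Q[M]
    dk=g[M]<45; print("hi pts\n",np.c_[p*1000,g[M]].round(0)[::2].astype(int).tolist() if n=="top" else "")
    M=sel(Q,(.635,-.03),.05,.112,.1215); print("body",rect(Q[M]))
    c=(.514,-.331)
    M=sel(Q,c,.078,.004,.015)&(sat<25)&(g<110); print("plate",M.sum(),rect(Q[M]))
    M=sel(Q,c,.046,.019,.029)&(g>110);p=Q[M][:,:2];print("ring",M.sum(),rect(Q[M]))
    for i in range(3):
        c=(p.min(0)+p.max(0))/2 if i==0 else c
        r=np.hypot(*(p-c).T);a=np.degrees(np.arctan2(*(p-c).T[::-1]))%360
        # outer boundary points by angular bin
        b=[p[(a//10==k)][np.argmax(r[a//10==k])] for k in range(36) if (a//10==k).sum()>0]
        c,R=circ(np.array(b)); 
    print("ring circ",c,R)
    h=np.histogram(a,72,(0,360))[0];print("gap",[5*k for k in range(72) if h[k]<=1])
    c=(.4275,.1145)
    M=sel(Q,c,.04,.009,.024)&(sat<30);p=Q[M][:,:2];r=np.hypot(*(p-c).T);k=p[r>.025];print("key",len(k),k.mean(0),np.degrees(np.arctan2(*(k.mean(0)-c)[::-1])))
E
```

```text
== top
foot 763 (array([653.5, -27.4]), array([90.1, 98.4]), 18.6)
hi pts
 [[655, -5, 146, 127], [653, -5, 145, 143], [650, -5, 148, 135], [650, -5, 143, 108], [649, -10, 144, 118], [647, -10, 144, 136], [645, -10, 143, 141], [642, -10, 145, 132], [641, -8, 142, 81], [641, -12, 141, 84], [617, -41, 156, 124], [616, -35, 152, 86], [616, -39, 154, 102], [616, -44, 153, 107], [614, -35, 150, 80], [613, -39, 155, 82], [611, -43, 164, 70], [611, -48, 165, 39], [613, -52, 158, 49], [609, -37, 163, 60], [608, -43, 169, 32], [609, -48, 164, 10], [610, -52, 160, 36], [607, -35, 160, 32], [606, -39, 166, 20], [606, -43, 169, 21], [607, -48, 166, 22], [608, -52, 161, 27], [605, -35, 162, 7], [604, -39, 166, 0], [604, -43, 166, 30], [604, -48, 165, 29], [605, -52, 165, 22], [604, -33, 155, 37], [603, -37, 162, 11], [601, -41, 169, 16], [601, -46, 169, 18], [602, -50, 166, 16], [604, -55, 160, 27], [600, -37, 162, 0], [600, -41, 164, 23], [600, -46, 165, 55], [602, -50, 158, 34], [599, -35, 160, 21], [598, -39, 163, 7], [599, -44, 158, 69], [599, -48, 161, 90], [597, -37, 157, 33], [599, -42, 151, 42], [598, -46, 152, 86]]
body (array([640. , -33.2]), array([53. , 41.4]), 34.3)
plate 924 (array([ 514.8, -330.4]), array([99.6, 98.5]), 86.7)
ring 490 (array([ 516.3, -331.6]), array([80.1, 78.4]), 85.7)
ring circ [ 0.51548451 -0.33125615] 0.03993177121951739
gap [165, 170, 175, 180, 185]
key 10 [0.4003974  0.11027644] -171.14249815210906
== side
foot 332 (array([653.6, -23. ]), array([ 89.9, 101.5]), 20.2)
hi pts
 
body (array([638.2, -30.2]), array([55.9, 39.2]), 28.9)
plate 231 (array([ 514.4, -326.2]), array([99.3, 97.7]), 88.0)
ring 146 (array([ 516.8, -331.8]), array([76.2, 85. ]), 4.3)
ring circ [ 0.51591048 -0.32967607] 0.03916204566265522
gap [10, 30, 35, 50, 55, 65, 130, 150, 160, 170, 175, 180, 185, 190, 200, 215, 265, 300, 325, 330, 340]
key 7 [0.39977069 0.1161155 ] 176.66573098612199
```

Estimates:

| Item | Position (mm) | Yaw |
|---|---|---|
| Box | (504, 293) | 18° |
| Lever ball | (463, 325) | – |
| Switch roller | (604, −42) | 19° |
| Nest | (515, −330) | −3° (keyway at 177°) |
| Drift | (428.5, 114) | key at about 183° |

I'll start moving.

```bash
cat > to.py <<'E'
import sys
from h import *
# to.py x y z [yaw_deg of tool x]: remaining shift in tool units (after turning) and turn
s=ctrl.sense();R=s["tcp_rot"];p=s["eef_pos"];yaw=np.degrees(np.arctan2(R[1,0],R[0,0]))
t=np.array(list(map(float,sys.argv[1:4])));y=float(sys.argv[4]) if len(sys.argv)>4 else yaw
a=np.radians(y);T=np.array([[np.cos(a),np.sin(a),0],[np.sin(a),-np.cos(a),0],[0,0,-1]])
d=T.T@(t-p)/.12
print("t",s["time"],"p",p.round(4),"yaw",yaw.round(2),"tilt",R[2].round(4),"F",s["wrist_force"].round(2),"open",round(s["opening"],4),"gf",s["gripper_force"])
print("total units",d.round(3),"norm",np.linalg.norm(d).round(2),"dr z",round(-np.radians(y-yaw)/2,4))
E
python3 -m pendant '[{"delta_pos":[0,0,0],"dr":[0,0,0.073]},{"delta_pos":[0.32,-0.38,0],"dr":[0,0,0]},{"delta_pos":[0.32,-0.38,0],"dr":[0,0,0]},{"delta_pos":[0.32,-0.38,0],"dr":[0,0,0]},{"delta_pos":[0.32,-0.38,0],"dr":[0,0,0]},{"delta_pos":[0.32,-0.38,0],"dr":[0,0,0]},{"delta_pos":[0.32,-0.38,0],"dr":[0,0,0]},{"delta_pos":[0.32,-0.38,0],"dr":[0,0,0]}]' 255 20
python3 to.py .42 .311 .30 18.5
```

```text
time: 1.1
eef_pos: [0.4364, -0.1673, 0.3039]
tcp_rot: [[0.948, 0.318, 0.0], [0.318, -0.948, -0.0], [0.0, 0.0, -1.0]]
wrist_force: [1.1, -1.0, -0.4]
opening: -0.0
gripper_force: 0.0
t 1.1 p [ 0.4364 -0.1673  0.3039] yaw 18.54 tilt [ 0.e+00  2.e-04 -1.e+00] F [ 1.06 -0.97 -0.36] open -0.0 gf 0.0
total units [ 1.135 -3.823  0.032] norm 3.99 dr z 0.0004
```

```bash
python3 -m pendant '[{"delta_pos":[0.12,-0.46,0],"dr":[0,0,0]},{"delta_pos":[0.12,-0.46,0],"dr":[0,0,0]},{"delta_pos":[0.12,-0.46,0],"dr":[0,0,0]},{"delta_pos":[0.12,-0.46,0],"dr":[0,0,0]},{"delta_pos":[0.12,-0.46,0],"dr":[0,0,0]},{"delta_pos":[0.12,-0.46,0],"dr":[0,0,0]},{"delta_pos":[0.12,-0.46,0],"dr":[0,0,0]},{"delta_pos":[0,0,0],"dr":[0,0,0]}]'
python3 to.py .42 .311 .195 18.5
```

```text
time: 2.1
eef_pos: [0.4074, 0.2336, 0.3038]
tcp_rot: [[0.946, 0.325, -0.001], [0.325, -0.946, 0.002], [-0.0, -0.002, -1.0]]
wrist_force: [0.0, -1.3, -0.5]
opening: 0.0002
gripper_force: 0.0
t 2.1 p [0.4074 0.2336 0.3038] yaw 18.97 tilt [-0.     -0.0024 -1.    ] F [ 0.   -1.29 -0.5 ] open 0.0002 gf 0.0
total units [ 0.304 -0.578  0.907] norm 1.12 dr z 0.0041
```

```bash
python3 -m pendant '[{"delta_pos":[0.15,-0.29,0],"dr":[0,0,0]},{"delta_pos":[0.15,-0.29,0],"dr":[0,0,0]},{"delta_pos":[0,0,0.3],"dr":[0,0,0]},{"delta_pos":[0,0,0.3],"dr":[0,0,0]},{"delta_pos":[0,0,0.3],"dr":[0,0,0]},{"delta_pos":[0,0,0],"dr":[0,0,0]}]'
python3 to.py .494 .334 .195 18.5
```

```text
time: 2.85
eef_pos: [0.4199, 0.3047, 0.1936]
tcp_rot: [[0.948, 0.318, -0.005], [0.318, -0.948, -0.004], [-0.006, 0.002, -1.0]]
wrist_force: [0.1, -0.3, 0.5]
opening: 0.0
gripper_force: 0.0
t 2.85 p [0.4199 0.3047 0.1936] yaw 18.52 tilt [-0.0055  0.002  -1.    ] F [ 0.11 -0.27  0.5 ] open 0.0 gf 0.0
total units [ 0.663 -0.036 -0.012] norm 0.66 dr z 0.0002
```

```bash
python3 -m pendant '[{"delta_pos":[0.1,-0.036,0],"dr":[0,0,0]},{"delta_pos":[0.1,0,0],"dr":[0,0,0]},{"delta_pos":[0.1,0,0],"dr":[0,0,0]},{"delta_pos":[0.1,0,0],"dr":[0,0,0]},{"delta_pos":[0.1,0,0],"dr":[0,0,0]},{"delta_pos":[0.1,0,0],"dr":[0,0,0]},{"delta_pos":[0.06,0,0],"dr":[0,0,0]},{"delta_pos":[0,0,0],"dr":[0,0,0]}]'
python3 to.py .494 .334 .195 18.5
python3 - <<'E'
from m import *
for n in("top","side"):
    c=ctrl.capture(n);Q=cloud(c);g=c["img"].mean(2)
    M=sel(Q,(.50,.335),.07,.11,.153)&(g<60)
    v,u=np.nonzero(M);print(n,M.sum(),Q[M].mean(0).round(4),u.mean() if len(u) else 0,v.mean() if len(v) else 0)
    if n=="side": save("s2.png",cv2.resize(c["img"][190:330,130:290],(800,600)))
E
```

```text
time: 3.85
eef_pos: [0.4951, 0.3361, 0.1957]
tcp_rot: [[0.948, 0.318, 0.0], [0.318, -0.948, 0.0], [0.0, -0.0, -1.0]]
wrist_force: [-0.2, 0.2, -0.6]
opening: 0.0
gripper_force: 0.0
t 3.85 p [0.4951 0.3361 0.1957] yaw 18.54 tilt [ 2.e-04 -2.e-04 -1.e+00] F [-0.15  0.21 -0.64] open 0.0 gf 0.0
total units [-0.014  0.014  0.006] norm 0.02 dr z 0.0003
top 9 [0.4882 0.3257 0.1432] 116.55555555555556 188.55555555555554
side 53 [0.498  0.3488 0.1386] 188.8679245283019 263.3018867924528
```

View pics/s2.png

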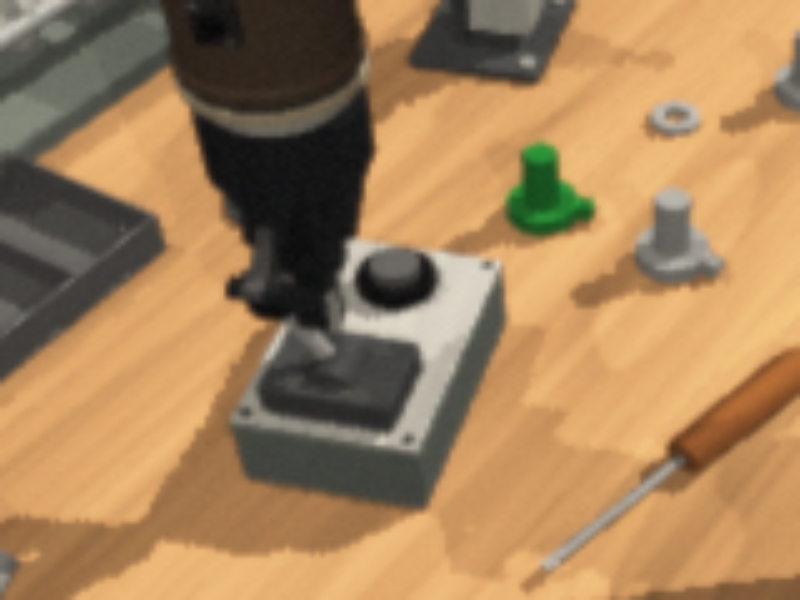

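The picture shows the rod at (315,345) leaning to the box's +x, with the ball hidden behind the fingers. I'll push a little more for margin, then back off, rise and measure the ball.

```bash
python3 -m pendant '[{"delta_pos":[0.015,0,0],"dr":[0,0,0]},{"delta_pos":[0.01,0,0],"dr":[0,0,0]},{"delta_pos":[0,0,0],"dr":[0,0,0]}]'
python3 -m pendant '[{"delta_pos":[-0.15,0,0],"dr":[0,0,0]},{"delta_pos":[-0.15,0,0],"dr":[0,0,0]},{"delta_pos":[0,0,-0.4],"dr":[0,0,0]},{"delta_pos":[0.1,0.4,-0.2],"dr":[0,0,0]},{"delta_pos":[0.1,0.4,0],"dr":[0,0,0]},{"delta_pos":[0.1,0.4,0],"dr":[0,0,0]},{"delta_pos":[0.1,0.4,0],"dr":[0,0,0]}]'
python3 - <<'E'
from m import *
for n in("top","side"):
    c=ctrl.capture(n);Q=cloud(c);g=c["img"].mean(2)
    M=sel(Q,(.50,.335),.06,.118,.153)
    print(n,M.sum(),rect(Q[M]) if M.any() else 0)
E
python3 to.py .586 .01 .30 18.5
```

```text
time: 4.32
eef_pos: [0.4967, 0.3368, 0.1958]
tcp_rot: [[0.948, 0.319, -0.001], [0.319, -0.948, -0.001], [-0.001, 0.0, -1.0]]
wrist_force: [-3.3, -1.5, 1.7]
opening: -0.0001
gripper_force: 2.2
time: 5.2
eef_pos: [0.5711, 0.1572, 0.2685]
tcp_rot: [[0.948, 0.318, 0.002], [0.318, -0.948, 0.0], [0.002, 0.001, -1.0]]
wrist_force: [0.4, 0.9, 0.3]
opening: -0.0005
gripper_force: 0.0
top 122 (array([517.7, 341.1]), array([25. , 23.2]), 1.1)
side 107 (array([516.3, 344.8]), array([25.2, 20.7]), 59.5)
t 5.3 p [0.5734 0.1518 0.2676] yaw 18.03 tilt [ 0.0012  0.0038 -1.    ] F [ 0.81  0.41 -0.4 ] open 0.0005 gf 0.0
total units [-0.276  1.154 -0.27 ] norm 1.22 dr z -0.0041
```

The lever ball moved 58 mm and is fully on. Now the roller.

```bash
python3 -m pendant '[{"delta_pos":[-0.14,0.35,-0.1],"dr":[0,0,0]},{"delta_pos":[-0.14,0.4,0],"dr":[0,0,0]},{"delta_pos":[0,0.4,0],"dr":[0,0,0]},{"delta_pos":[0,0,0],"dr":[0,0,0]}]'
python3 to.py .59 .001 .206 18.8
```

```text
time: 5.8
eef_pos: [0.583, 0.0123, 0.2799]
tcp_rot: [[0.95, 0.311, 0.001], [0.311, -0.95, -0.002], [0.001, 0.003, -1.0]]
wrist_force: [0.8, 1.3, 0.4]
opening: -0.0003
gripper_force: 0.0
t 5.8 p [0.583  0.0123 0.2799] yaw 18.15 tilt [ 5.0e-04  2.5e-03 -1.0e+00] F [0.75 1.27 0.43] open -0.0003 gf 0.0
total units [0.025 0.108 0.616] norm 0.63 dr z -0.0057
```

```bash
python3 -m pendant '[{"delta_pos":[0.025,0.1,0],"dr":[0,0,0]},{"delta_pos":[0,0,0.3],"dr":[0,0,0]},{"delta_pos":[0,0,0.3],"dr":[0,0,0]},{"delta_pos":[0,0,0],"dr":[0,0,0]}]'
python3 -m pendant '[{"delta_pos":[0,0.06,0],"dr":[0,0,0]},{"delta_pos":[0,0.06,0],"dr":[0,0,0]},{"delta_pos":[0,0.06,0],"dr":[0,0,0]},{"delta_pos":[0,0.06,0],"dr":[0,0,0]},{"delta_pos":[0,0,0],"dr":[0,0,0]}]'
python3 to.py .607 -.0514 .206 18.8
```

```text
time: 6.3
eef_pos: [0.5873, 0.0076, 0.2056]
tcp_rot: [[0.947, 0.32, -0.005], [0.32, -0.947, 0.0], [-0.004, -0.002, -1.0]]
wrist_force: [-0.5, 0.8, 0.8]
opening: 0.0
gripper_force: 0.0
time: 6.92
eef_pos: [0.5979, -0.0211, 0.2082]
tcp_rot: [[0.948, 0.317, 0.0], [0.317, -0.948, 0.0], [0.0, 0.0, -1.0]]
wrist_force: [0.0, 1.4, -0.1]
opening: -0.0001
gripper_force: 0.6
t 6.925 p [ 0.5979 -0.0211  0.2082] yaw 18.49 tilt [ 5.e-04  1.e-04 -1.e+00] F [ 0.05  1.42 -0.08] open -0.0001 gf 0.5698665976524353
total units [-0.01   0.263  0.018] norm 0.26 dr z -0.0027
```

```bash
python3 -m pendant '[{"delta_pos":[0,0.06,0],"dr":[0,0,0]},{"delta_pos":[0,0.06,0],"dr":[0,0,0]},{"delta_pos":[0,0.06,0],"dr":[0,0,0]},{"delta_pos":[0,0.06,0],"dr":[0,0,0]},{"delta_pos":[0,0,0],"dr":[0,0,0]}]'
python3 - <<'E'
from m import *
for n in("top","side"):
    c=ctrl.capture(n)
    if n=="side": save("s3.png",cv2.resize(c["img"][140:230,180:300],(800,600)))
E
python3 to.py .607 -.0514 .206 18.8
```

```text
time: 7.55
eef_pos: [0.6065, -0.0476, 0.2071]
tcp_rot: [[0.948, 0.318, -0.002], [0.318, -0.948, 0.001], [-0.001, -0.002, -1.0]]
wrist_force: [-1.3, 5.6, -1.0]
opening: -0.0
gripper_force: 2.7
t 7.65 p [ 0.6063 -0.0472  0.2072] yaw 18.58 tilt [-0.0014 -0.0018 -1.    ] F [-1.05  5.01 -1.56] open -0.0 gf 2.7414176613092422
total units [-0.006  0.035  0.01 ] norm 0.04 dr z -0.0019
```

View pics/s3.png

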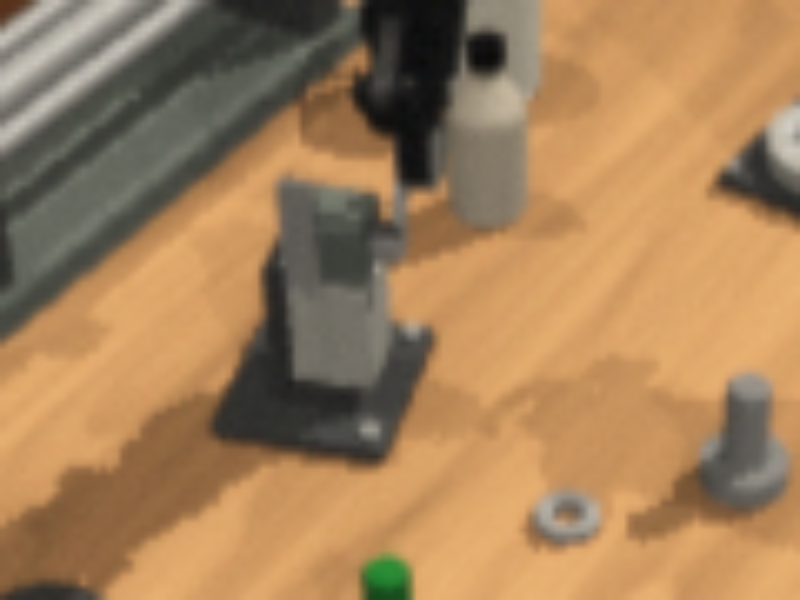

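The fingers at (415,160) have the roller pushed over. The 5 N reading and the geometry both put the swing at about 0.65 rad. I'll hold, then retreat.

```bash
python3 -m pendant '[{"delta_pos":[0,0.012,0],"dr":[0,0,0]},{"delta_pos":[0,0,0],"dr":[0,0,0]},{"delta_pos":[0,0,0],"dr":[0,0,0]},{"delta_pos":[0,0,0],"dr":[0,0,0]},{"delta_pos":[0,0,0],"dr":[0,0,0]},{"delta_pos":[0,0,0],"dr":[0,0,0]}]'
python3 -m pendant '[{"delta_pos":[0,-0.08,0],"dr":[0,0,0]},{"delta_pos":[0,-0.08,0],"dr":[0,0,0]},{"delta_pos":[0,-0.08,0],"dr":[0,0,0]},{"delta_pos":[0,-0.1,0],"dr":[0,0,0]},{"delta_pos":[0,-0.15,0],"dr":[0,0,0]},{"delta_pos":[0,-0.15,-0.3],"dr":[0,0,0]},{"delta_pos":[0,-0.3,-0.2],"dr":[0,0,0]},{"delta_pos":[0,0,0],"dr":[0,0,0]}]'
python3 - <<'E'
from m import *
for n in("top","side"):
    c=ctrl.capture(n);Q=cloud(c);g=c["img"].mean(2)
    M=sel(Q,(.604,-.042),.03,.145,.175);print(n,M.sum(),rect(Q[M]) if M.any() else 0)
E
python3 to.py .5165 .253 .20 18.8
```

```text
time: 8.4
eef_pos: [0.6066, -0.0481, 0.207]
tcp_rot: [[0.948, 0.319, -0.002], [0.319, -0.948, 0.002], [-0.002, -0.002, -1.0]]
wrist_force: [-1.6, 6.8, -3.1]
opening: -0.0003
gripper_force: 3.1
time: 9.4
eef_pos: [0.5712, 0.0621, 0.2704]
tcp_rot: [[0.946, 0.323, 0.004], [0.323, -0.946, 0.002], [0.004, -0.0, -1.0]]
wrist_force: [1.2, -0.5, 0.4]
opening: 0.0003
gripper_force: 0.0
top 79 (array([607.9, -42.9]), array([20.5, 21.3]), 19.2)
side 41 (array([604.4, -42.3]), array([22.8, 16.7]), 70.9)
t 9.5 p [0.5712 0.0582 0.268 ] yaw 18.61 tilt [ 3.e-04  9.e-04 -1.e+00] F [ 0.62 -0.55 -0.86] open -0.0003 gf 0.0
total units [ 0.092 -1.684  0.567] norm 1.78 dr z -0.0016
```

```bash
python3 -m pendant '[{"delta_pos":[0.02,-0.42,0],"dr":[0,0,0]},{"delta_pos":[0.02,-0.42,0],"dr":[0,0,0]},{"delta_pos":[0.02,-0.42,0],"dr":[0,0,0]},{"delta_pos":[0.02,-0.42,0],"dr":[0,0,0]},{"delta_pos":[0,0,0.3],"dr":[0,0,0]},{"delta_pos":[0,0,0.3],"dr":[0,0,0]},{"delta_pos":[0,0,0.2],"dr":[0,0,0]},{"delta_pos":[0,0,0],"dr":[0,0,0]}]'
python3 to.py .5165 .253 .148 18.8
```

```text
time: 10.5
eef_pos: [0.5156, 0.2502, 0.1692]
tcp_rot: [[0.948, 0.317, -0.005], [0.317, -0.948, -0.003], [-0.005, 0.001, -1.0]]
wrist_force: [0.6, -0.9, 0.9]
opening: -0.0001
gripper_force: 0.0
t 10.5 p [0.5156 0.2502 0.1692] yaw 18.49 tilt [-0.0052  0.0011 -1.    ] F [ 0.63 -0.88  0.87] open -0.0001 gf 0.0
total units [ 0.015 -0.019  0.177] norm 0.18 dr z -0.0027
```

```bash
python3 -m pendant '[{"delta_pos":[0.01,-0.02,0.05],"dr":[0,0,0]},{"delta_pos":[0,0,0.05],"dr":[0,0,0]},{"delta_pos":[0,0,0.05],"dr":[0,0,0]},{"delta_pos":[0,0,0.025],"dr":[0,0,0]},{"delta_pos":[0,0,0],"dr":[0,0,0]},{"delta_pos":[0,0,0],"dr":[0,0,0]}]'; python3 to.py .5165 .253 .1486
```

```text
time: 11.25
eef_pos: [0.5171, 0.2546, 0.1513]
tcp_rot: [[0.948, 0.318, 0.001], [0.318, -0.948, 0.0], [0.001, 0.0, -1.0]]
wrist_force: [1.4, 0.8, 3.5]
opening: 0.0
gripper_force: 1.7
t 11.25 p [0.5171 0.2546 0.1513] yaw 18.54 tilt [ 8.e-04  0.e+00 -1.e+00] F [1.35 0.82 3.52] open 0.0 gf 1.653287597000599
total units [-0.009  0.011  0.023] norm 0.03 dr z -0.0
```

Partly down at about 3.5 N. I'll push until the bottom is felt.

```bash
python3 -m pendant '[{"delta_pos":[0,0,0.025],"dr":[0,0,0]},{"delta_pos":[0,0,0.02],"dr":[0,0,0]},{"delta_pos":[0,0,0],"dr":[0,0,0]},{"delta_pos":[0,0,0],"dr":[0,0,0]}]'; python3 to.py .5165 .253 .1486
```

```text
time: 11.75
eef_pos: [0.5171, 0.2548, 0.1483]
tcp_rot: [[0.948, 0.318, 0.002], [0.318, -0.948, -0.001], [0.002, 0.001, -1.0]]
wrist_force: [-6.8, -5.9, 29.7]
opening: 0.0003
gripper_force: 14.6
t 11.75 p [0.5171 0.2548 0.1483] yaw 18.55 tilt [ 0.0019  0.0012 -1.    ] F [-6.79 -5.86 29.73] open 0.0003 gf 14.594864887185395
total units [-0.009  0.013 -0.003] norm 0.02 dr z -0.0
```

The button is bottomed. Now up, open, and over to the drift.

```bash
python3 -m pendant '[{"delta_pos":[0,0,-0.1],"dr":[0,0,0]},{"delta_pos":[0,0,-0.4],"dr":[0,0,0]},{"delta_pos":[-0.3,0.2,-0.2],"dr":[0,0,0]},{"delta_pos":[-0.3,0.3,0],"dr":[0,0,0]},{"delta_pos":[-0.3,0.3,0],"dr":[0,0,0]},{"delta_pos":[0,0,0],"dr":[0,0,0]}]' 0 30; python3 to.py .4285 .114 .18 18.5
```

```text
time: 12.5
eef_pos: [0.4433, 0.1255, 0.229]
tcp_rot: [[0.949, 0.314, -0.002], [0.314, -0.949, -0.003], [-0.003, 0.002, -1.0]]
wrist_force: [0.4, 0.4, 0.9]
opening: 0.0851
gripper_force: 0.0
t 12.5 p [0.4433 0.1255 0.229 ] yaw 18.29 tilt [-0.0027  0.0023 -1.    ] F [0.35 0.37 0.94] open 0.0851 gf 0.0
total units [-0.147  0.052  0.408] norm 0.44 dr z -0.0018
```

```bash
python3 -m pendant '[{"delta_pos":[-0.15,0.05,0.0],"dr":[0,0,0]},{"delta_pos":[0,0,0.3],"dr":[0,0,0]},{"delta_pos":[0,0,0.3],"dr":[0,0,0]},{"delta_pos":[0,0,0],"dr":[0,0,0]},{"delta_pos":[0,0,0],"dr":[0,0,0]}]'; python3 to.py .4285 .114 .0995 18.5
```

```text
time: 13.12
eef_pos: [0.4302, 0.1187, 0.1582]
tcp_rot: [[0.948, 0.319, 0.0], [0.319, -0.948, 0.001], [0.0, -0.001, -1.0]]
wrist_force: [-1.1, 0.2, 0.5]
opening: 0.0854
gripper_force: 0.0
t 13.125 p [0.4302 0.1187 0.1582] yaw 18.6 tilt [ 5.e-04 -5.e-04 -1.e+00] F [-1.15  0.21  0.47] open 0.0854 gf 0.0
total units [-0.026  0.032  0.489] norm 0.49 dr z 0.0009
```

```bash
python3 -m pendant '[{"delta_pos":[-0.026,0.032,0.1],"dr":[0,0,0]},{"delta_pos":[0,0,0.14],"dr":[0,0,0]},{"delta_pos":[0,0,0.14],"dr":[0,0,0]},{"delta_pos":[0,0,0.11],"dr":[0,0,0]},{"delta_pos":[0,0,0],"dr":[0,0,0]},{"delta_pos":[0,0,0],"dr":[0,0,0]}]'; python3 to.py .4285 .114 .0995 18.5
```

```text
time: 13.88
eef_pos: [0.4283, 0.1133, 0.0991]
tcp_rot: [[0.948, 0.318, 0.001], [0.318, -0.948, 0.0], [0.001, 0.0, -1.0]]
wrist_force: [-1.0, 0.3, -0.7]
opening: 0.0856
gripper_force: 0.0
t 13.875 p [0.4283 0.1133 0.0991] yaw 18.56 tilt [ 6.e-04  1.e-04 -1.e+00] F [-1.02  0.34 -0.68] open 0.0856 gf 0.0
total units [ 0.004 -0.005 -0.004] norm 0.01 dr z 0.0005
```

```bash
python3 -m pendant '[{"delta_pos":[0,0,0],"dr":[0,0,0]},{"delta_pos":[0,0,0],"dr":[0,0,0]},{"delta_pos":[0,0,0],"dr":[0,0,0]},{"delta_pos":[0,0,0],"dr":[0,0,0]},{"delta_pos":[0,0,0],"dr":[0,0,0]},{"delta_pos":[0,0,0],"dr":[0,0,0]},{"delta_pos":[0,0,0],"dr":[0,0,0]}]' 255 50; python3 -m pendant '[{"delta_pos":[0,0,-0.1],"dr":[0,0,0]},{"delta_pos":[0,0,-0.3],"dr":[0,0,0]},{"delta_pos":[0,0,-0.4],"dr":[0,0,0]},{"delta_pos":[0,0,-0.4],"dr":[0,0,0]},{"delta_pos":[0,0,0],"dr":[0,0,0]}]'
python3 to.py .515 -.330 .24 18.5
```

```text
time: 14.75
eef_pos: [0.4282, 0.1132, 0.0989]
tcp_rot: [[0.948, 0.318, 0.0], [0.318, -0.948, -0.0], [0.0, 0.0, -1.0]]
wrist_force: [-1.1, -0.2, 5.4]
opening: 0.0209
gripper_force: 48.9
time: 15.38
eef_pos: [0.4294, 0.1138, 0.2461]
tcp_rot: [[0.948, 0.318, 0.006], [0.318, -0.948, 0.001], [0.006, 0.001, -1.0]]
wrist_force: [0.7, -0.4, -3.7]
opening: 0.0205
gripper_force: 49.5
t 15.375 p [0.4294 0.1138 0.2461] yaw 18.54 tilt [ 0.0065  0.0011 -1.    ] F [ 0.67 -0.39 -3.7 ] open 0.0205 gf 49.498495964217
total units [-0.497  3.733  0.051] norm 3.77 dr z 0.0003
```

```bash
python3 -m pendant '[{"delta_pos":[-0.06,0.3,-0.05],"dr":[0,0,0]},{"delta_pos":[-0.06,0.47,0],"dr":[0,0,0]},{"delta_pos":[-0.06,0.47,0],"dr":[0,0,0]},{"delta_pos":[-0.06,0.47,0],"dr":[0,0,0]},{"delta_pos":[-0.06,0.47,0],"dr":[0,0,0]},{"delta_pos":[-0.06,0.47,0],"dr":[0,0,0]},{"delta_pos":[-0.06,0.47,0],"dr":[0,0,0]},{"delta_pos":[0,0.4,0],"dr":[0,0,0]}]'
python3 -m pendant '[{"delta_pos":[0,0,0],"dr":[0,0,0.052]},{"delta_pos":[0,0,0],"dr":[0,0,0]},{"delta_pos":[0,0,0],"dr":[0,0,0]}]'
python3 to.py .515 -.330 .145 12.5
```

```text
time: 16.38
eef_pos: [0.5135, -0.3057, 0.247]
tcp_rot: [[0.949, 0.317, -0.003], [0.317, -0.949, 0.001], [-0.002, -0.002, -1.0]]
wrist_force: [0.8, 0.7, -2.7]
opening: 0.0204
gripper_force: 49.6
time: 16.75
eef_pos: [0.5144, -0.3022, 0.2479]
tcp_rot: [[0.975, 0.221, -0.001], [0.221, -0.975, 0.001], [-0.001, -0.001, -1.0]]
wrist_force: [0.1, -0.3, -2.9]
opening: 0.0208
gripper_force: 49.8
t 16.75 p [ 0.5144 -0.3022  0.2479] yaw 12.79 tilt [-0.0011 -0.0012 -1.    ] F [ 0.09 -0.29 -2.94] open 0.0208 gf 49.75298424542416
total units [-0.045  0.227  0.857] norm 0.89 dr z 0.0025
```

```bash
python3 -m pendant '[{"delta_pos":[-0.045,0.227,0],"dr":[0,0,0]},{"delta_pos":[0,0,0.3],"dr":[0,0,0]},{"delta_pos":[0,0,0.3],"dr":[0,0,0]},{"delta_pos":[0,0,0.25],"dr":[0,0,0]},{"delta_pos":[0,0,0],"dr":[0,0,0]},{"delta_pos":[0,0,0],"dr":[0,0,0]}]'
python3 to.py .515 -.330 .145 12.5
python3 - <<'E'
from m import *
s=[]
for n in("top","side"):
    c=ctrl.capture(n);np.savez(n+"2",**c);Q=cloud(c);im=c["img"].astype(int);sat=im.max(2)-im.min(2);g=im.mean(2)
    K=c["mtx"];p=(np.array([.505,-.33,.05])-c["position"])@np.array(c["attitude"]);u=int(K[0,2]-K[0,0]*p[0]/p[2]);v=int(K[1,2]+K[1,1]*p[1]/p[2])
    s.append(cv2.resize(c["img"][v-40:v+40,u-27:u+27],(400,592),interpolation=cv2.INTER_CUBIC));print(n,u,v)
save("n1.png",np.hstack(s))
E
```

```text
time: 17.5
eef_pos: [0.516, -0.3309, 0.1479]
tcp_rot: [[0.976, 0.219, 0.001], [0.219, -0.976, -0.001], [0.001, 0.001, -1.0]]
wrist_force: [0.6, -0.5, -3.4]
opening: 0.0204
gripper_force: 49.9
t 17.5 p [ 0.516  -0.3309  0.1479] yaw 12.67 tilt [ 1.1e-03  8.0e-04 -1.0e+00] F [ 0.59 -0.47 -3.42] open 0.0204 gf 49.8859044467099
total units [-0.007 -0.009  0.024] norm 0.03 dr z 0.0015
top 401 193
side 308 155
```

View pics/n1.png

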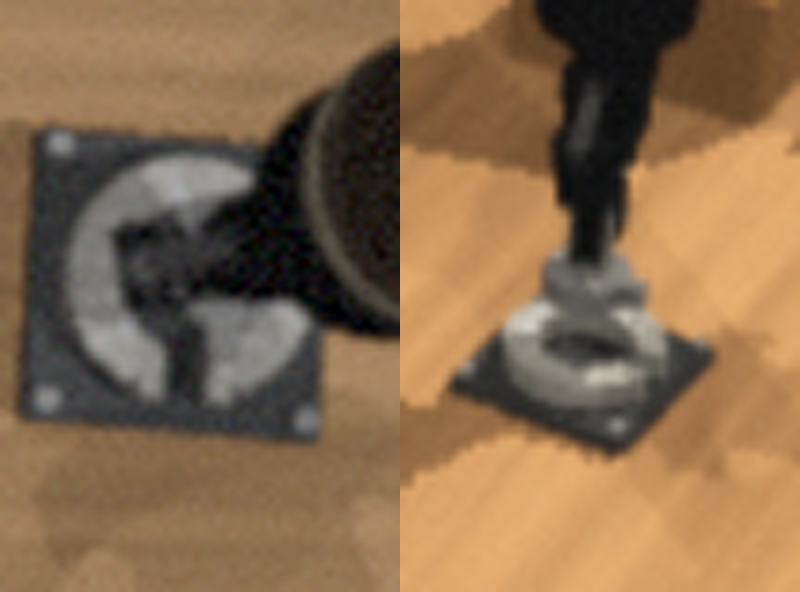

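The left crop (top view) shows the ring centred at about (187,278) with the keyway at (185,370); the hand hides the drift. The right crop (side view) shows the disc at (590,280) above the pocket with the key at (635,295) facing the keyway at (655,355). Now to measure the drift's offset from the ring.

```bash
python3 - <<'E'
from m import *
for n in("top","side"):
    d=dict(np.load(n+"2.npz"));Q=cloud(d);im=d["img"].astype(int);g=im.mean(2);sat=im.max(2)-im.min(2)
    M=sel(Q,(.51,-.331),.05,.044,.072)&(g>55)&(sat<45);p=Q[M]
    print(n,M.sum());
    if M.sum()>5:
        q=p[p[:,2]>.058][:,:2]; c=np.array([.516,-.331]);r=np.hypot(*(p[:,:2]-c).T);k=p[r>.0255]
        print("zmax",p[:,2].max(),p[:,2].min(),"rect",rect(p),"key pts\n",(k*1000).round(0).tolist())
        body=p[(r<.0245)];print("disc pts extents",body.min(0).round(4),body.max(0).round(4))
    M=sel(Q,(.515,-.33),.046,.019,.029)&(g>110);p=Q[M];print("ring",rect(p))
E
```

```text
top 75
zmax 0.07002194303760101 0.05490526621099745 rect (array([ 511.3, -327.9]), array([51.4, 23.3]), 20.8) key pts
 [[490.0, -325.0, 60.0], [490.0, -326.0, 65.0], [490.0, -329.0, 64.0], [490.0, -331.0, 66.0], [490.0, -333.0, 66.0], [488.0, -324.0, 63.0], [487.0, -326.0, 67.0], [487.0, -328.0, 65.0], [488.0, -331.0, 64.0], [488.0, -333.0, 65.0], [486.0, -334.0, 55.0]]
disc pts extents [ 0.492  -0.344   0.0558] [ 0.5373 -0.314   0.07  ]
ring (array([ 513.7, -327.2]), array([80.3, 70.8]), 21.3)
side 87
zmax 0.0697694496632264 0.05039517746684885 rect (array([ 513.4, -324.5]), array([41.4, 40.6]), 50.1) key pts
 [[488.0, -326.0, 70.0], [513.0, -305.0, 68.0], [490.0, -324.0, 65.0], [488.0, -328.0, 64.0], [487.0, -326.0, 61.0], [490.0, -324.0, 57.0], [488.0, -331.0, 54.0], [505.0, -307.0, 57.0], [499.0, -310.0, 57.0]]
disc pts extents [ 0.4918 -0.3489  0.0504] [ 0.5366 -0.3068  0.0697]
ring (array([ 512.6, -323.9]), array([78.2, 72.6]), 27.8)
```

The drift and ring agree to within about 1 mm, and the key is at about 176–177°. Lowering gently.

```bash
python3 -m pendant '[{"delta_pos":[0,0,0.08],"dr":[0,0,0]},{"delta_pos":[0,0,0.08],"dr":[0,0,0]},{"delta_pos":[0,0,0.04],"dr":[0,0,0]},{"delta_pos":[0,0,0.03],"dr":[0,0,0]},{"delta_pos":[0,0,0],"dr":[0,0,0]}]'; python3 to.py .515 -.3305 .109 12.5
```

```text
time: 18.23
eef_pos: [0.5152, -0.331, 0.1187]
tcp_rot: [[0.976, 0.218, -0.001], [0.218, -0.976, 0.0], [-0.0, -0.0, -1.0]]
wrist_force: [-0.4, -0.3, -3.4]
opening: 0.0209
gripper_force: 49.9
t 18.225 p [ 0.5152 -0.331   0.1187] yaw 12.6 tilt [-4.e-04 -5.e-04 -1.e+00] F [-0.42 -0.28 -3.43] open 0.0209 gf 49.88970069447532
total units [-0.001 -0.005  0.081] norm 0.08 dr z 0.0008
```

```bash
python3 -m pendant '[{"delta_pos":[0,0,0.03],"dr":[0,0,0]},{"delta_pos":[0,0,0.03],"dr":[0,0,0]},{"delta_pos":[0,0,0.02],"dr":[0,0,0]},{"delta_pos":[0,0,0],"dr":[0,0,0]}]'; python3 to.py .515 -.3305 .109 12.5
```

```text
time: 18.73
eef_pos: [0.5153, -0.331, 0.1093]
tcp_rot: [[0.976, 0.218, -0.0], [0.218, -0.976, 0.0], [-0.0, -0.0, -1.0]]
wrist_force: [0.1, 0.2, -2.1]
opening: 0.0211
gripper_force: 49.9
t 18.725 p [ 0.5153 -0.331   0.1093] yaw 12.6 tilt [-2.e-04 -2.e-04 -1.e+00] F [ 0.08  0.23 -2.11] open 0.0211 gf 49.87545071344357
total units [-0.001 -0.005  0.002] norm 0.01 dr z 0.0009
```

Depth 0.1093 means the underside is at about 10 mm, with hardly any side force. Release, rise and check.

```bash
python3 -m pendant '[{"delta_pos":[0,0,0.005],"dr":[0,0,0]},{"delta_pos":[0,0,0],"dr":[0,0,0]},{"delta_pos":[0,0,0],"dr":[0,0,0]},{"delta_pos":[0,0,0],"dr":[0,0,0]},{"delta_pos":[0,0,0],"dr":[0,0,0]}]' 0; python3 -m pendant '[{"delta_pos":[0,0,-0.15],"dr":[0,0,0]},{"delta_pos":[0,0,-0.4],"dr":[0,0,0]},{"delta_pos":[0,0,-0.4],"dr":[0,0,0]},{"delta_pos":[0,0.4,-0.3],"dr":[0,0,0]},{"delta_pos":[0,0.45,0],"dr":[0,0,0]},{"delta_pos":[0,0.45,0],"dr":[0,0,0]},{"delta_pos":[0,0,0],"dr":[0,0,0]}]'
python3 - <<'E'
from m import *
s=[]
for n in("top","side"):
    c=ctrl.capture(n);Q=cloud(c);im=c["img"].astype(int);g=im.mean(2);sat=im.max(2)-im.min(2)
    M=sel(Q,(.515,-.331),.03,.064,.08);print(n,"stem",M.sum(),rect(Q[M]),np.median(Q[M][:,2]))
    M=sel(Q,(.515,-.331),.021,.02,.033);M&=np.hypot(Q[...,0]-.515,Q[...,1]+.331)>.014;print("disc z",np.median(Q[M][:,2]))
    M=sel(Q,(.515,-.331),.046,.019,.029)&(g>110)&(np.hypot(Q[...,0]-.515,Q[...,1]+.331)>.026);print("ring z",np.median(Q[M][:,2]),rect(Q[M]))
    M=sel(Q,(.50,.335),.06,.118,.153)&(Q[...,1]>.3);print("ball",rect(Q[M]))
    u,v=(401,193) if n=="top" else (308,155)
    s.append(cv2.resize(c["img"][v-30:v+30,u-40:u+40],(400,300),interpolation=cv2.INTER_CUBIC))
save("n2.png",np.hstack(s))
E
python3 to.py .5 -.3 .3
```

```text
time: 19.35
eef_pos: [0.5153, -0.3311, 0.109]
tcp_rot: [[0.976, 0.218, 0.0], [0.218, -0.976, -0.0], [0.0, 0.0, -1.0]]
wrist_force: [0.4, 0.4, -0.6]
opening: 0.0854
gripper_force: 0.0
time: 20.23
eef_pos: [0.5477, -0.4882, 0.2591]
tcp_rot: [[0.977, 0.213, -0.0], [0.213, -0.977, -0.002], [-0.001, 0.002, -1.0]]
wrist_force: [0.1, -0.0, -0.3]
opening: 0.0851
gripper_force: 0.0
top stem 76 (array([ 516.1, -331.3]), array([20.7, 21. ]), 20.2) 0.07267926832963634
disc z 0.02677687598753309
ring z 0.024906857097279467 (array([ 515.1, -332. ]), array([78.3, 81. ]), 60.3)
ball (array([517.6, 341.3]), array([25.7, 24.7]), 74.6)
side stem 26 (array([ 513.9, -326.7]), array([18.6, 19.8]), 27.0) 0.07097382662003066
disc z 0.025438956404445268
ring z 0.023971221777675966 (array([ 514.4, -327.6]), array([79.1, 78.6]), 35.4)
ball (array([516. , 344.9]), array([22.5, 21.5]), 4.1)
t 20.325 p [ 0.5492 -0.4834  0.2594] yaw 12.55 tilt [ 5.e-04 -5.e-04 -1.e+00] F [0.06 0.77 0.42] open 0.0854 gf 0.0
total units [-0.068 -1.581 -0.338] norm 1.62 dr z -0.0
```

View pics/n2.png

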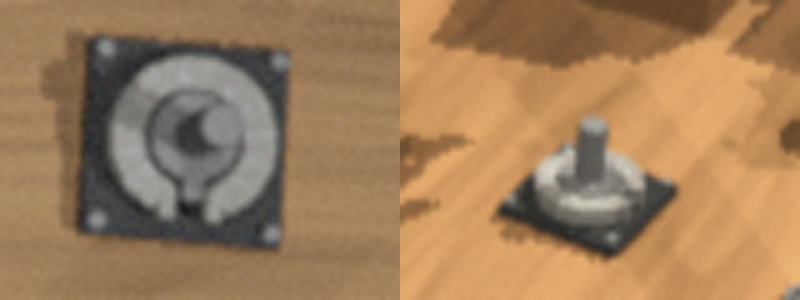

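The drift is in the pocket at (197,135), key in the keyway at (190,190). Its stem top is at 72 mm and within 1–2 mm of the ring's axis, so it is home. The lever is still on, and the hand is clear.

```bash
python3 -c "
from cell import ctrl
print(ctrl.job_done())"
```

```text
the job is handed in; nothing more can be done
None
```

The job is handed in, with no verdict returned: the lever is on, the limit switch was pushed to an estimated 0.65 rad and sprang back upright, the reset button was pressed to its stop, and the keyed drift stands seated in the nest with its key in the keyway.

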